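# Charge a cleaning brush at the plunger can

### The job

Pick up the cleaning brush by its handle and dip its bristles into the small round dish on top of the plunger can, pressing the sprung dish right down with the bristles and not with your hand. Lift the brush out so that the dish springs back up, then lay the brush, bristles down, wholly inside the shallow metal tray and let go. Leave the gear, the bearing and the loupe where they are.

Things in the scene. Friction and masses are not known exactly. Their poses are not given: they have to be found in the camera images.
- brush: cleaning brush, 20 g: straight red handle 110 x 12 x 8 mm, under one end a pale block of bristles 30 mm along it, 11 mm wide, 14 mm deep. It lies bristles down: the handle's free end and the bristles touch the counter, so handle and bristle underside slope up 10 degrees to the bristle end. Origin on the counter under mid-handle, z up; free end to bristle end points along (0.34, -0.92) in x, y
- bristles (a point): centre of the underside of the brush's bristles, 2 mm above the surface as the brush lies
- grip (a point): on the middle line of the brush handle, a good place to hold it: 54 mm from bristles towards the free end, 11 mm above the surface as the brush lies (handle 12 mm wide, 8 mm thick)
- head (a point): bristle end of the brush handle, on its middle line, 23 mm above the surface as the brush lies; at the start it points away from the robot, within about 35 degrees
- tail (a point): free end of the brush handle, on its middle line, 4 mm above the surface as the brush lies
- plunger_can: grey painted round can, 82 mm across and 79 mm tall to the top of its neck, fixed to the counter, carrying a steel dish on a stem. Origin at the centre of its underside, z up
- dish_floor (a point): centre of the inner floor of the steel dish on the can, 95 mm above the counter when up; moves with the dish. The dish is open at the top, 64 mm across outside, 58 mm inside, its rim 6 mm above the floor (101 mm above the counter)
- dish (a joint): how far the dish is pressed down, m: 0 up, 0.012 at its lower stop. It slides straight down against a spring, about 0.7 N to start and 2.1 N at the stop, and springs back by itself
- tray: plain dark steel tray, open at the top, 130 mm along its x by 180 mm along its y, rim 12 mm high (13 mm with the rolled edge), walls and floor 3 mm thick, fixed to the counter. Origin at the centre of its underside, z up
- gear: brass gear, 42 mm across, 10 mm high, lying flat on the counter; origin under its centre
- bearing: ball bearing, 22 mm across, 7 mm high, lying flat; origin under its centre
- loupe: black eye loupe, 41 mm across, 40 mm high, standing; origin under its centre
Things that resemble listed ones, but are neither listed nor needed, are in the scene too. Several things have the shape of the plunger_can; the one meant has the colours described above.

How it is judged (in metres and radians):
On the way, in this order (a step that is already met when the one before it is completed fails the run):
1. the bristles, inside the dish, press it at least 8 mm down, the fingers off the can and dish (value of joint dish above 0.008 m and horizontal distance between bristles and dish_floor below 0.022 m and z of bristles in the frame of dish_floor below 0.006 m and contact force between brush and plunger_can above 0.5 N and contact force between the fingers and plunger_can below 0.3 N), for 0.1 s.
2. the brush is lifted clear and the dish is up again (value of joint dish below 0.002 m and contact force between brush and plunger_can below 0.05 N and z of bristles in the frame of dish_floor above 0.008 m), for 0.1 s.
At the end, for the whole second after the job is handed in: the brush lies at rest on the tray's floor, bristles down (its upward axis within 0.5 rad of vertical), both handle ends and the bristles inside the tray's walls, and the dish is up (within 2 mm) (x of bristles in the frame of tray between -0.062 and 0.062 m and x of head in the frame of tray between -0.062 and 0.062 m and x of tail in the frame of tray between -0.062 and 0.062 m and y of head in the frame of tray between -0.087 and 0.087 m and y of tail in the frame of tray between -0.087 and 0.087 m and z of bristles in the frame of tray below 0.01 m and z of tail in the frame of tray below 0.012 m and angle between brush's own z axis and vertical below 0.5 rad and linear speed of brush below 0.01 m/s and value of joint dish below 0.002 m); the robot touches nothing.
It fails at once if the gear, the bearing or the loupe is moved more than 30 mm (distance of any of gear, bearing, loupe from where it was at the start of the episode above 0.03 m).
It also fails if it takes over 42 s, if anything falls off the work surface, if the arm or the gripper's body presses on something with over 40 N, if the wrist force passes 120 N, or if a joint passes its speed limit or range.

### The arm

A 6-joint arm with a two-finger parallel gripper is mounted at the origin on a cart in front of the work surface, level with it; the furniture and walls round the work are solid. World frame = base frame: x ahead of the robot, y to its left, z up, the work surface at z = 0. Lengths are in m, angles in degrees, forces in N, time in s.
With the tool pointing down it reaches from about 0.4 to 0.825 m from the base axis. Payload 7 kg.
Tool frame: the origin (TCP) lies midway between the tips of the shut fingers; the grasp point (between the pads) lies 19 mm behind it; z points along the fingers, y is the line along which they close (so a half turn about z gives the same grasp; the last joint's range is limited). The gripper opens to 88 mm and grips with 3 to 60 N. Pads are 19 mm wide; open, the fingers measure 130 mm over their backs; the gripper's body (78 mm by 193 mm) begins 47 mm behind the grasp point.
Start: joints at [-49.097, 20.546, 0.682, 0, -70.136, -16.507], TCP at [0.279, -0.615, 0.227] pointing down, gripper open.
Joint ranges: [-176.03, 176.03], [-82.01, 121.73], [-58.28, 71.71], [-173.87, 95.51], [-174.79, -0.11], [-173.66, 173.66]. Speed limits (degrees/s): [136.94, 136.94, 172.46, 180, 180, 180].

### API

Orientations are given as a 3x3 rotation matrix whose columns are the frame's x, y, z axes.
In Python, from rig import robot gives the robot as it stands. Calls block until the motion is done:
- robot.goto(position, orientation): joint-space move of the TCP to a pose.
- robot.servo_line(position, ori=None, speed=0.15): straight line of the TCP; ori=None keeps the orientation; speed is the mean speed in m/s.
- robot.movej(angles): joint-space move.
- robot.move_gripper(opening): opening from 0.0 (shut) to 1.0 (fully open); the grip force is fixed at half the most; returns when the fingers have stopped.
- robot.dwell(seconds).
- robot.ik(position, orientation): joint angles nearest the present ones, or None.
- robot.grab_frame(name): name is "side" or "top" or "wrist"; returns (picture, depth): 384x512x3 uint8, red, green, blue; 384x512 float32, m along the optical axis (not along the pixel's ray), 0 where there is no reading.
- robot.camera_info(name): a dict with "vfov" (degrees; the focal length in pixels is half the picture's height over the tangent of half this angle, whatever the lens; pixels are square), "cx", "cy" (the principal point, pixels), "view" (4x4, takes a point from world to camera coordinates); the wrist camera has in their place "T_tool_cam" (4x4, takes a point from camera to tool coordinates, whose origin is the TCP and whose axes are the flange's). Camera axes: x right, y down, z forward; pixel columns grow to the right and rows downward; lengths in m; the calibration is good to about 2 mm. A picture is of the moment at which its call begins: read the wrist's pose just before it. camera_info takes no time and is no camera call.
A pose or a line that the arm cannot do raises robot.Unreachable and nothing moves.
- robot.job_done(): hands the job in; it is judged then, once.
Readings, each from a call of its own:
- robot.read_t(): time.
- robot.read_qpos(): joint angles.
- robot.read_qvel(): joint speeds.
- robot.read_effort(): joint torques, N m.
- robot.read_position(): TCP position.
- robot.read_tcp_rot(): TCP orientation.
- robot.read_force(): force on the tool from outside, world axes, zero at the start.
- robot.read_ft_torque(): the same for the moment, N m.
- robot.read_grip_width(): opening from 0.0 (shut) to 1.0 (fully open).
- robot.read_finger_force(): force on a finger pad.
Only numpy, scipy, OpenCV 4.12 (cv2) and the standard library are available. Lean on these libraries where they do the work, as an engineer would, in place of code of your own. Each camera call takes 0.05 s, during which the arm holds its last target. There are 200 camera calls.

## Working session

There is one attempt and no reset: what is moved stays moved. The work goes in short steps, each a Python script; the robot and the scene stay as the last script left them, time stands still between calls to the robot, and variables do not carry over. Pictures are saved under pics/ and viewed, at most 10 in all, crops included, and the job is handed in when it is done.

```bash
mkdir -p pics; ls
cat > h.py <<'E'
import numpy as np, cv2
from rig import robot
def cam(name):
    ci=robot.camera_info(name)
    if name=="wrist":
        T=np.eye(4);T[:3,:3]=robot.read_tcp_rot();T[:3,3]=robot.read_position();W=T@np.array(ci["T_tool_cam"])
    else: W=np.linalg.inv(np.array(ci["view"]))
    im,d=robot.grab_frame(name)
    f=im.shape[0]/2/np.tan(np.radians(ci["vfov"])/2)
    v,u=np.mgrid[:im.shape[0],:im.shape[1]]
    P=np.stack([(u-ci["cx"])/f*d,(v-ci["cy"])/f*d,d,np.ones_like(d)],-1)@W.T
    P=P[...,:3]; P[d==0]=np.nan
    return im,P
def save(im,n,s=1): cv2.imwrite("pics/"+n,cv2.resize(im[...,::-1],None,fx=s,fy=s))
E
python3 - <<'E'
from h import *
for n in("top","side"):
    im,P=cam(n); save(im,n+"0.png",1.5); np.savez(n+"0.npz",im=im,P=P)
print(robot.camera_info("top"),robot.read_t())
E
```

```text
pics
{'vfov': 54.89203082053356, 'cx': 256.74741570330957, 'cy': 197.39200975764257, 'view': array([[-0.02114254, -0.99969021, -0.01313297, -0.02125228],
       [-0.98117732,  0.02326941, -0.19170185,  0.5155891 ],
       [ 0.19194806,  0.00883271, -0.98136534,  0.94928569],
       [ 0.        ,  0.        ,  0.        ,  1.        ]])} 0.1
```

View pics/top0.png

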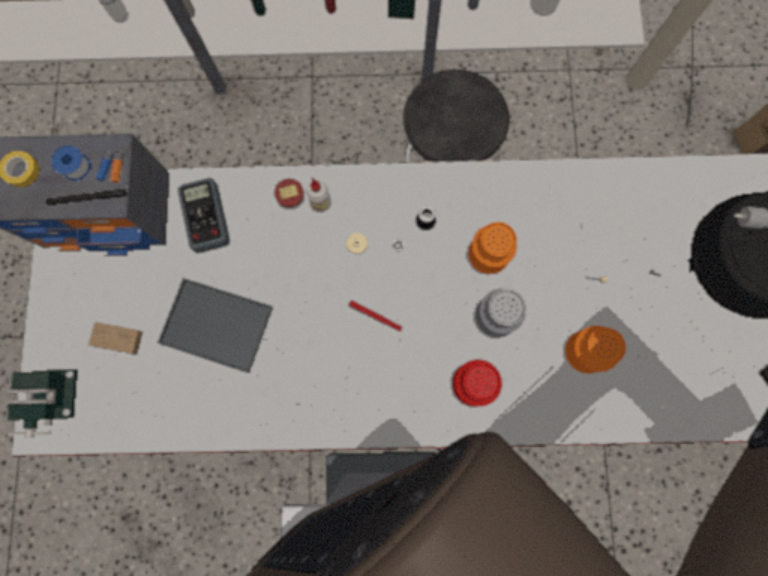

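View pics/side0.png

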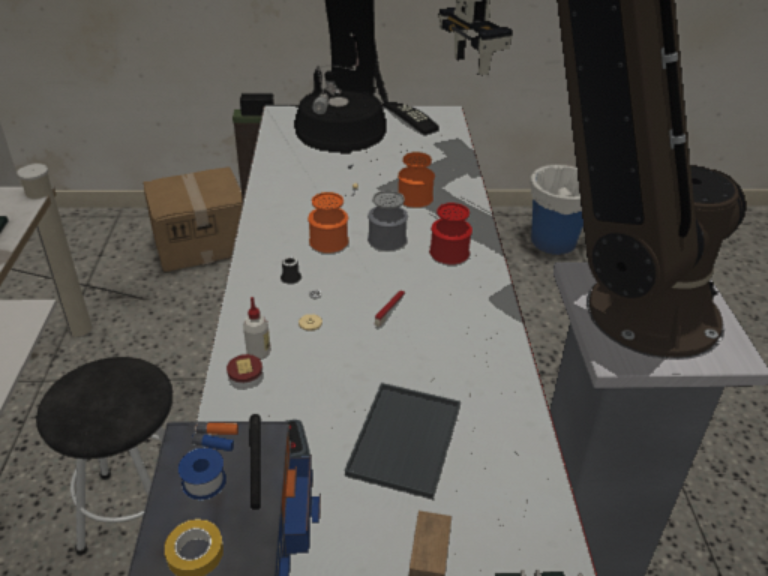

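The top view shows the red brush at about (375,315), the grey can at (500,312), the tray at (216,325), and the gear, bearing and loupe at (356,243), (397,245) and (426,218). Next I measure these and work out which end of the brush is the bristle end.

Run:
```python
from h import *
np.set_printoptions(precision=4,suppress=True)
def seg(n,box):
    z=np.load(n+"0.npz");im=z['im'].astype(int);P=z['P'];x0,y0,x1,y1=[int(b/1.5) for b in box]
    return im[y0:y1,x0:x1].reshape(-1,3),P[y0:y1,x0:x1].reshape(-1,3)
for n,b in(("top",(335,290,415,340)),("side",(365,280,415,330))):
    c,p=seg(n,b); m=(c[:,0]>c[:,1]+50); p=p[m]; mu=p.mean(0)
    d=np.linalg.svd(p-mu)[2][0]; t=(p-mu)@d
    print(n,m.sum(),mu,d,t.min(),t.max()); 
    for q in (t<t.min()+.02,t>t.max()-.02): print(p[q].mean(0))
c,p=seg("top",(470,280,535,345)); m=(p[:,2]>.085); q=p[m]; print("dish",m.sum(),np.median(q,0),q.min(0),q.max(0), (q.min(0)+q.max(0))/2)
c,p=seg("side",(360,185,415,225)); m=(p[:,2]>.085); q=p[m]; print("dish side",m.sum(),(q.min(0)+q.max(0))/2)
# tray by colour
z=np.load("top0.npz");im=z['im'];P=z['P']
m=np.zeros(im.shape[:2],np.uint8);m[180:255,100:190]=(im[180:255,100:190].max(-1)<110)
k,l,s,_=cv2.connectedComponentsWithStats(m);i=1+s[1:,4].argmax()
q=P[l==i];q=q[np.isfinite(q).all(1)];print("tray",cv2.minAreaRect(q[:,:2].astype(np.float32)),np.median(q[:,2]))
```

```text
top 130 [ 0.4865 -0.0117  0.017 ] [-0.452  -0.8742 -0.1773] -0.05086095906090149 0.05533584921331117
[0.505  0.0237 0.0239]
[ 0.4658 -0.0512  0.0088]Traceback (most recent call last):
  File "<stdin>", line 8, in <module>
    u, s, vh = gufunc(a, signature=signature)
               ~~~~~~^^^^^^^^^^^^^^^^^^^^^^^^
    raise LinAlgError("SVD did not converge")
numpy.linalg.LinAlgError: SVD did not converge
```

Run:
```python
from h import *
np.set_printoptions(precision=4,suppress=True)
def seg(n,box):
    z=np.load(n+"0.npz");im=z['im'].astype(int);P=z['P'];x0,y0,x1,y1=[int(b/1.5) for b in box]
    c=im[y0:y1,x0:x1].reshape(-1,3);p=P[y0:y1,x0:x1].reshape(-1,3);g=np.isfinite(p).all(1);return c[g],p[g]
c,p=seg("side",(365,280,415,330)); m=(c[:,0]>c[:,1]+50); p=p[m]; mu=p.mean(0)
d=np.linalg.svd(p-mu)[2][0]; t=(p-mu)@d
print(m.sum(),mu,d,t.min(),t.max()); 
for q in (t<t.min()+.02,t>t.max()-.02): print(p[q].mean(0))
for n,b in(("top",(470,280,535,345)),("side",(360,185,415,225))):
    c,p=seg(n,b); q=p[p[:,2]>.085]; print("dish",len(q),cv2.minEnclosingCircle(q[:,:2].astype(np.float32)),q.max(0))
z=np.load("top0.npz");im=z['im'];P=z['P']
m=np.zeros(im.shape[:2],np.uint8);m[180:255,100:190]=(im[180:255,100:190].max(-1)<110)
k,l,s,_=cv2.connectedComponentsWithStats(m);i=1+s[1:,4].argmax()
q=P[l==i];q=q[np.isfinite(q).all(1)];print("tray",cv2.minAreaRect(q[:,:2].astype(np.float32)),np.percentile(q[:,2],[5,50,95]))
for b in ((270,175,335,215),(410,200,440,235),(340,230,372,257)):
    c,p=seg("top",b);q=p[p[:,2]>.006];print(q.mean(0),q.max(0))
```

```text
81 [ 0.4869 -0.0081  0.0186] [0.4606 0.8708 0.1722] -0.060598285071892674 0.04977717245215932
[ 0.4643 -0.0524  0.0094]
[0.5061 0.0277 0.0254]
dish 483 ((0.48177045583724976, -0.23797821998596191), 0.03171997517347336) [ 0.5121 -0.2068  0.1044]
dish 220 ((0.4828133285045624, -0.2385968416929245), 0.03525058552622795) [ 0.5131 -0.2049  0.1037]
tray ((0.47724950313568115, 0.2861899733543396), (0.18033917248249054, 0.12884607911109924), 71.10210418701172) [-0.0002  0.0031  0.0117]
[0.718  0.1219 0.039 ] [0.7578 0.1794 0.1182]
[ 0.6693 -0.1121  0.0275] [ 0.6865 -0.0968  0.0436]
[0.6299 0.0198 0.0077] [0.6494 0.0364 0.0124]
```

Both cameras put the brush mid-handle at about (0.487,-0.010), with the raised bristle end towards (+0.46,+0.87). The dish is at (0.482,-0.238), rim 0.103, and the tray at (0.477,0.286) with its long axis at 71°. All of these match the stated sizes. Next I check reachability and take one close look from above the brush.

```bash
cat >> h.py <<'E'
from scipy.spatial.transform import Rotation as R
DISH=np.array([.482,-.238,.095]); TRAY=np.array([.477,.286])
def ori(yaw,pitch=0,s=1):
    "tool x along s*head direction, z down; pitch tips the head end down (deg)"
    d=np.array([np.cos(np.radians(yaw)),np.sin(np.radians(yaw)),0])
    z=np.array([0,0,-1.]);M=np.stack([s*d,np.cross(z,s*d),z],1)
    ax=np.cross(d,[0,0,-1.])
    return R.from_rotvec(np.radians(pitch)*ax).as_matrix()@M
E
python3 - <<'E'
from h import *
np.set_printoptions(precision=3,suppress=True)
print(robot.read_tcp_rot())
for s in(1,-1):
    for p,y,t in(((.48,-.023,.15),62.3,0),((.435,-.265,.09),30,14),((.435,-.265,.2),30,14),((.47,.27,.01),71,0)):
        print(s,robot.ik(p,ori(y,t,s)))
P=np.load("top0.npz")['P']
for b in((450,355,505,410),(560,320,630,375),(465,220,520,275)):
    x0,y0,x1,y1=[int(v/1.5) for v in b];q=P[y0:y1,x0:x1].reshape(-1,3);q=q[q[:,2]>.085];print(cv2.minEnclosingCircle(q[:,:2].astype(np.float32)))
E
```

```text
[[-0.911 -0.413 -0.001]
 [-0.413  0.911  0.001]
 [ 0.     0.002 -1.   ]]
1 [ 20.78    6.018 -29.456   0.    -54.526 131.52 ]
1 [ -3.301  17.826 -28.617   9.255 -55.679 117.263]
1 [ -3.237  11.296 -20.592   8.108 -70.077 119.671]
1 [ 50.599  22.024 -30.609   0.    -37.366 110.401]
-1 [ 20.78    6.018 -29.456   0.    -54.526 -48.48 ]
-1 [ -3.301  17.826 -28.617   9.255 -55.679 -62.737]
-1 [ -3.237  11.296 -20.592   8.108 -70.077 -60.329]
-1 [ 50.599  22.024 -30.609   0.    -37.366 -69.599]
((0.3578159213066101, -0.1893976777791977), 0.032026343047618866)
((0.41220876574516296, -0.40045133233070374), 0.0321996808052063)
((0.6021644473075867, -0.2315203994512558), 0.0323684960603714)
```

Run:
```python
from h import *
np.set_printoptions(precision=4,suppress=True)
robot.goto([.480,-.023,.17],ori(62.3,0,-1)); robot.move_gripper(.5)
im,P=cam("wrist"); save(im,"w1.png",1.5); np.savez("w1.npz",im=im,P=P)
c=im.astype(int);m=(c[...,0]>c[...,1]+50)&np.isfinite(P).all(-1)&(P[...,2]<.05)
p=P[m];mu=p.mean(0);d=np.linalg.svd(p-mu,full_matrices=False)[2][0];t=(p-mu)@d
print(len(p),mu,d,t.min(),t.max(),"mid",mu+d*(t.min()+t.max())/2,robot.read_t(),robot.read_position())
```

```text
4277 [ 0.5297 -0.1455  0.0217] [-0.6687  0.7411 -0.0601] -0.11026854131994768 0.37494056829807926 mid [ 0.4413 -0.0475  0.0138] 3.2917 [ 0.48  -0.023  0.17 ]
```

View pics/w1.png

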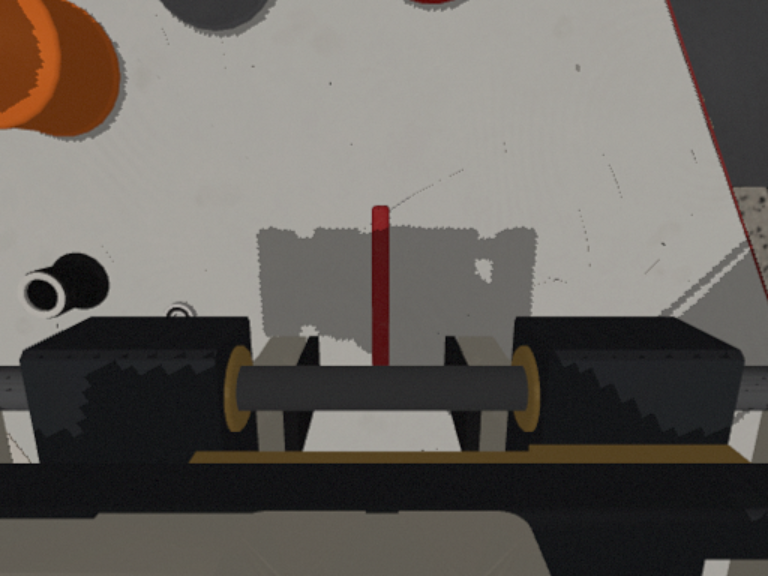

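The wrist view shows the handle at column 380, centred between the fingers (inner edges at 318 and 446). The tail end is at (380,207). I'll measure the tail here and then grasp.

Run:
```python
from h import *
np.set_printoptions(precision=4,suppress=True)
z=np.load("w1.npz");c=z['im'].astype(int);P=z['P']
m=np.zeros(c.shape[:2],bool);m[130:240,235:275]=True
m&=(c[...,0]>c[...,1]+35)&(P[...,2]<.04)
p=P[m];mu=p.mean(0);d=np.linalg.svd(p-mu,full_matrices=False)[2][0];d*=np.sign(d[1]);t=(p-mu)@d
tail=mu+d*t.min();tail[2]-=.004
yaw=np.degrees(np.arctan2(d[1],d[0]));dh=d.copy();dh[2]=0;dh/=np.linalg.norm(dh)
g=tail+dh*.041*np.cos(np.radians(10)); print(len(p),"tail",tail,"d",d,yaw,"grip",g)
assert np.hypot(g[0]-.480,g[1]+.023)<.008 and abs(yaw-62.3)<4
o=ori(yaw,0,-1)
robot.goto([g[0],g[1],.06],o); robot.servo_line([g[0],g[1],.0035],speed=.06)
print(robot.read_force()); robot.move_gripper(0.); print(robot.read_grip_width()*88,robot.read_finger_force())
robot.servo_line([g[0],g[1],.16],speed=.12); print(robot.read_grip_width()*88,robot.read_finger_force(),robot.read_t())
im,P=cam("side");save(im[100:260,200:330],"s1.png",4)
```

```text
1130 tail [ 0.4591 -0.0612  0.0031] d [0.4608 0.8705 0.1727] 62.10442408387992 grip [ 0.478  -0.0256  0.0031]
[-0.255   0.4262 -0.3109]
11.628142232113074 29.95940923690796
11.329278976093827 29.957526326179504 6.9833
```

View pics/s1.png

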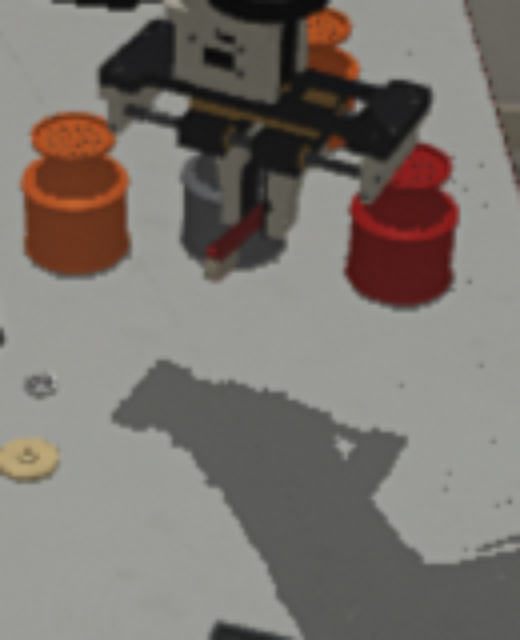

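The brush is held, with the bristles (215,268 in the crop) hanging under its far end. I'll check its pitch in the hand from depth while moving above the dish.

```bash
cat >> h.py <<'E'
def brush_side(near,rad=.12):
    im,P=cam("side");c=im.astype(int)
    m=(c[...,0]>c[...,1]+45)&(c[...,0]>2*c[...,1])&(np.linalg.norm(P-near,axis=-1)<rad)
    k,l,s,_=cv2.connectedComponentsWithStats(m.astype(np.uint8));m=l==1+s[1:,4].argmax()
    p=P[m];mu=p.mean(0);d=np.linalg.svd(p-mu,full_matrices=False)[2][0];t=(p-mu)@d
    return im,len(p),mu,d,mu+d*t.min(),mu+d*t.max()
E
python3 - <<'E'
from h import *
np.set_printoptions(precision=4,suppress=True)
p=robot.read_position(); print(brush_side(p+[.02,.04,.01],.09)[1:])
o=ori(30,14,-1)
c,s_=np.cos(np.radians(30)),np.sin(np.radians(30))
# bristle centre in the tool: derived at the grasp (tool vertical): 54 mm ahead, underside at z=.002 with TCP z=.0035
o0=ori(0,0,-1); rel=o0.T@np.array([.0535,0,.002-.0035])
tcp=lambda bz: np.array([DISH[0],DISH[1],bz])-o@rel
robot.goto(tcp(.14),o); print(tcp(.14),robot.read_position(),robot.read_force(),robot.read_t())
im,n,mu,d,a,b=brush_side(robot.read_position()+[.02,.01,.01],.08);print(n,mu,d,a,b);save(im[90:190,200:330],"s2.png",4)
E
```

```text
(5, array([0.509 , 0.0339, 0.1812]), array([-0.833 ,  0.55  ,  0.0604]), array([0.5106, 0.0329, 0.1811]), array([0.5059, 0.036 , 0.1814]))
[ 0.4374 -0.2638  0.1544] [ 0.4376 -0.2633  0.1544] [-0.7256 -0.2621  0.6078] 8.0333
5 [ 0.4567 -0.2439  0.1611] [-0.7866 -0.45    0.4229] [ 0.4606 -0.2417  0.159 ] [ 0.4542 -0.2454  0.1624]
```

View pics/s2.png

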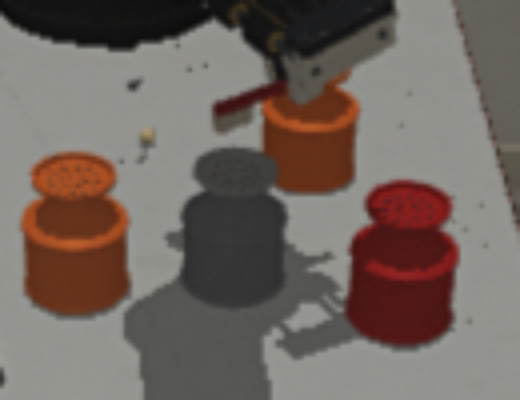

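Run:
```python
from h import *
np.set_printoptions(precision=3,suppress=True)
ci=robot.camera_info("side");f=192/np.tan(np.radians(ci["vfov"])/2)
q=np.array(ci["view"])@[DISH[0],DISH[1],.14,1];print("pred px",f*q[0]/q[2]+ci["cx"],f*q[1]/q[2]+ci["cy"])
rel=ori(0,0,-1).T@np.array([.0535,0,-.0015]);o=ori(30,14,-1)
tcp=lambda bz: np.array([DISH[0],DISH[1],bz])-o@rel
robot.servo_line(tcp(.112),speed=.08); robot.dwell(.2); f0=np.mean([robot.read_force() for _ in range(5)],0); print(f0)
for bz in (.098,.094,.091,.088,.086,.084,.082,.080,.078):
    robot.servo_line(tcp(bz),speed=.04); robot.dwell(.05); fz=robot.read_force()-f0
    print(bz,robot.read_position()[2]-tcp(bz)[2],fz,robot.read_finger_force())
    if fz[2]>4: break
robot.dwell(.3)
im,P=cam("side");save(im[90:190,200:330],"s3.png",4)
q=P[110:150,230:275].reshape(-1,3);q=q[(np.hypot(q[:,0]-.482,q[:,1]+.238)<.025)];print("dish z",np.nanpercentile(q[:,2],[5,25,50,75]),robot.read_t())
```

```text
pred px 258.67547074060906 120.68728113343846
[ 0.444 -0.546 -0.36 ]
0.098 -6.400567435090043e-05 [-0.979  0.772 -0.346] 29.957423508167267
0.094 4.97714091114293e-05 [0.183 0.471 0.51 ] 29.95878517627716
0.091 1.473954667324806e-05 [-0.492  1.72   0.72 ] 29.957689940929413
0.088 -1.4243284223169894e-05 [-0.841  0.202  1.593] 29.957296550273895
0.086 -2.5258925290233547e-05 [-1.14   0.809  1.148] 29.956803023815155
0.084 -1.551540244194849e-05 [-0.425  0.021  1.505] 29.956363141536713
0.082 6.402130489734092e-05 [-2.022 -0.837  3.065] 29.998675882816315
0.08 -3.8982100649453955e-05 [-0.723 -0.708  3.246] 30.002623200416565
0.078 0.0001291625799501872 [-2.437 -1.229  6.233] 30.00135987997055
dish z [0.068 0.083 0.095 0.156] 12.0833
```

View pics/s3.png

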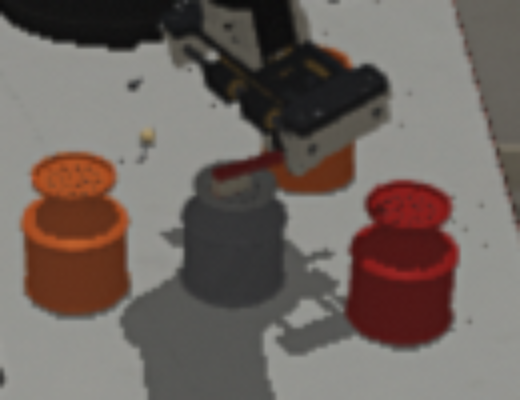

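The dish is down at its stop: the force rose past the spring's range at bz≈0.082. The bristles are inside the dish at crop (235,185) and the fingers are clear of the can. I'll lift out and go to the tray.

Run:
```python
from h import *
np.set_printoptions(precision=4,suppress=True)
p=robot.read_position(); robot.servo_line(p+[0,0,.10],speed=.12); robot.dwell(.2)
y=71.1;dh=np.array([np.cos(np.radians(y)),np.sin(np.radians(y))]);g=TRAY-dh*.014;o=ori(y,0,-1)
robot.goto([g[0],g[1],.11],o); robot.dwell(.2)
im,P=cam("side");save(im[180:340,220:320],"s4.png",4)
c=im.astype(int);b=(c[...,0]>c[...,1]+45)&(P[...,2]>.05)&(np.hypot(P[...,0]-TRAY[0],P[...,1]-TRAY[1])<.09)
q=P[b];mu=q.mean(0);d=np.linalg.svd(q-mu,full_matrices=False)[2][0];print(len(q),mu,d,q.min(0),q.max(0))
im,P=cam("top");save(im[160:270,90:200],"t4.png",4)
q=P[128:165,230:260]; im2=P[185:232,312:355].reshape(-1,3);im2=im2[im2[:,2]>.085];print("dish",im2.max(0),np.median(im2,0),robot.read_grip_width()*88,robot.read_t())
```

```text
89 [0.4802 0.3078 0.1522] [ 0.2076  0.0803 -0.9749] [0.4269 0.266  0.121 ] [0.4977 0.3373 0.4082]
dish [ 0.5124 -0.2062  0.1028] [ 0.4822 -0.2391  0.095 ] 11.534861564631004 15.525
```

View pics/s4.png

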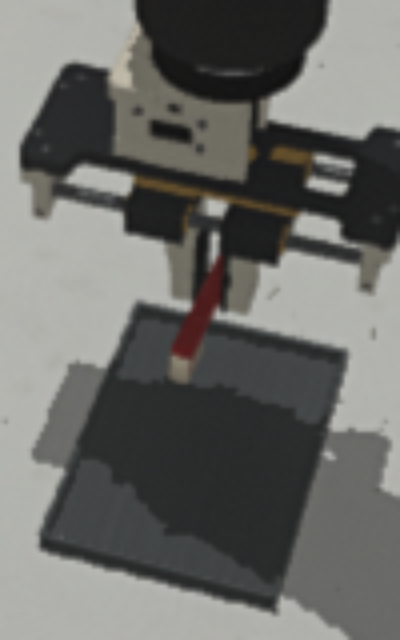

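The dish is back up at 0.1028 m, and the brush hangs over the tray, bristles down at crop (180,365). I'll lower it, release and check.

Run:
```python
from h import *
np.set_printoptions(precision=4,suppress=True)
p=robot.read_position(); f0=robot.read_force()
robot.servo_line([p[0],p[1],.03],speed=.1)
for z in(.014,.011,.009,.0075):
    robot.servo_line([p[0],p[1],z],speed=.04);f=robot.read_force()-f0;print(z,f)
    if f[2]>4: break
robot.move_gripper(.3); robot.dwell(.2)
robot.servo_line([p[0],p[1],.13],speed=.12)
robot.goto([.43,.02,.2],ori(62,0,-1)); robot.dwell(.3)
for n in("top","side"):
    im,P=cam(n); c=im.astype(int)
    m=(c[...,0]>c[...,1]+45)&(P[...,2]<.06)&(np.hypot(P[...,0]-TRAY[0],P[...,1]-TRAY[1])<.09)
    q=P[m];mu=q.mean(0);d=np.linalg.svd(q-mu,full_matrices=False)[2][0];d*=np.sign(d[1]);t=(q-mu)@d
    e=np.array([mu+d*t.min(),mu+d*t.max()])
    a=np.radians(71.1);r=e[:,:2]-TRAY
    print(n,len(q),d,e,"long",r@[np.cos(a),np.sin(a)],"short",r@[np.sin(a),-np.cos(a)])
    if n=="side":save(im[180:340,220:320],"s5.png",4)
print(robot.read_t())
```

```text
0.014 [0.0735 0.6883 0.1121]
0.011 [ 0.311  -0.1923  0.2286]
0.009 [0.626  0.322  1.6059]
0.0075 [-0.5102  0.9873  6.03  ]<stdin>:14: RuntimeWarning: Mean of empty slice.
  ret = um.true_divide(
Traceback (most recent call last):
IndexError: index 0 is out of bounds for axis 0 with size 0
```

Run:
```python
from h import *
np.set_printoptions(precision=4,suppress=True)
im,P=cam("side"); c=im.astype(int); save(im,"s6.png",1.5)
m=(c[...,0]>c[...,1]+35)&(P[...,2]<.06)&(np.hypot(P[...,0]-TRAY[0],P[...,1]-TRAY[1])<.1)
q=P[m];print(len(q),robot.read_position(),robot.read_t())
if len(q)>5:
    mu=q.mean(0);d=np.linalg.svd(q-mu,full_matrices=False)[2][0];d*=np.sign(d[1]);t=(q-mu)@d
    e=np.array([mu+d*t.min(),mu+d*t.max()]);a=np.radians(71.1);r=e[:,:2]-TRAY
    print(d,e,"long",r@[np.cos(a),np.sin(a)],"short",r@[np.sin(a),-np.cos(a)])
```

```text
169 [0.4301 0.0204 0.1997] 21.1167
[0.3089 0.9355 0.1716] [[0.4565 0.227  0.0092]
 [0.493  0.3377 0.0295]] long [-0.0625  0.0541] short [-0.0003 -0.0016]
```

View pics/s6.png

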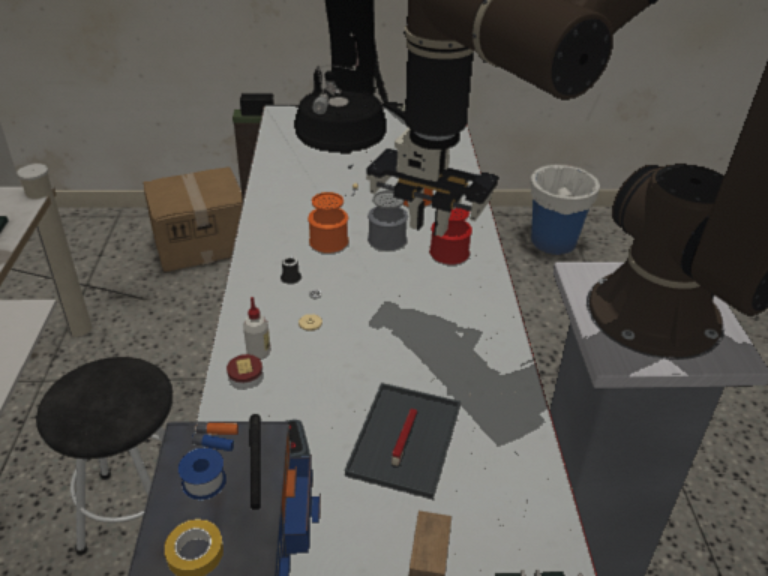

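The brush lies centred in the tray at (404,437), bristles down, sloping 10° as it should and inside all the walls. The dish is up and the other items haven't moved.

```bash
python3 -c "
from rig import robot
print(robot.job_done(), robot.read_t())"
```

```text
the job is handed in; nothing more can be done
the job is handed in; nothing more can be done
```

The job is handed in: the brush pressed the dish to its stop with the fingers clear, the dish sprang back up, and the brush now lies bristles down inside the tray; the verdict itself was not shown.

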